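# Shut the sample pots and shim the tilting tray clear of its base

### The job

Flip both open caps of the sample pots on the hinged tray fully shut. Then take the yellow wedge by its upright grip and, keeping it flat on the bench, push its thin toe under the red bar at the tray's free edge until that edge just lifts off the base, by about 4 mm, with nothing but the wedge carrying it. Finish while still gripping the wedge there, and leave the dropper bottle, the vial and the clear dish where they stand.

Things in the scene. Friction and masses are not known exactly. Their poses are not given: they have to be found in the camera images.
- stand: Fixed aluminium U-base, x -75 to +85, 144 mm wide, rails 18 mm high, 120 mm bare bench between them. Origin on the bench; +x from the open end (where the wedge enters) to the closed end, y across. Carries the white tray (132 x 150 mm, top 26 mm above the bench), hinged along y at x = +66, z = 25 mm; the free edge rests on rubber pads at the open end
- tray (a joint): tilt of the tray about its hinge at the closed end, rad: 0 = resting on the base, growing as the free edge (the red bar, 128 mm from the hinge) rises; 0.031 is a rise of 4 mm. It falls back freely under its weight (0.45 kg, about 2 N at the bar)
- tray_lip (a point): underside of the middle of the red round bar (8 mm thick, 104 mm long, along the stand's y) along the tray's free edge, standing out 4 mm from it; at rest at stand x = -62 mm, 14 mm above the bench
- pot_a (a point): centre of the rim of the pot with the blue cap (rim 29 mm across, 62 mm above the bench with the tray at rest), on the +y side of the tray: stand x = +12, y = +36 mm; the pot is one piece with the tray
- pot_b (a point): the same for the pot with the orange cap: stand x = +12, y = -36 mm
- cap_a (a joint): blue cap, rad: 0 shut, opens to 2.0, stays where left (under 1 N at its tab). Hinge along the stand's y, 18 mm from the pot's centre to stand +x, 1.5 mm above the rim. Disc 30 mm across, 5 mm thick; 38 mm from hinge to tab end. Shut: tab to -x, top 67 mm above the bench; past 1.57 it leans back to +x. To shut it, push it over towards -x, then press down
- cap_b (a joint): orange cap, the same on pot_b
- wedge: loose yellow wedge, 150 x 36 mm, 0.16 kg. Origin: centre of its underside. Toe at x = +75 mm, 4 mm high; ramp rises 1 in 5 to 28 mm at x = -45; grip block x -45 to -75, 30 x 30 mm, 46 high. Enters toe first, its x along the stand's x: the bar is first touched with the toe 50 mm past it and has risen 4 mm with the toe 70 mm past it
- wedge_grip (a point): centre of the grip block, 25 mm above the wedge's underside, at wedge x = -60 mm; grip it across the wedge's y (30 mm)
- wedge_toe (a point): middle of the toe's lower edge, at wedge x = +75 mm
- dropper: amber dropper bottle, 31 mm wide, 91 mm high, loose; origin at the centre of its foot. Bystander
- vial: small clear vial with a black cap, 23 mm wide, 54 mm high, loose; origin at the centre of its foot. Bystander
- petri: clear round dish with lid, 64 mm wide, 16 mm high, loose; origin at the centre of its underside. Bystander
Not all that is in view belongs to the job. Of the things shaped like the wedge, the yellow one is meant.

How it is judged (in metres and radians):
On the way, in this order (a step that is already met when the one before it is completed fails the run):
1. both caps are shut while the tray still rests on its base (value of joint each of cap_a, cap_b below 0.1 rad and value of joint tray below 0.008 rad), for 0.2 s.
2. the gripped wedge has lifted the tray's free edge off the base (value of joint tray above 0.012 rad and contact force between wedge and stand above 0.5 N and contact force between the fingers and wedge above 1 N), for 0.2 s.
At the end, for the whole second after the job is handed in: Caps under 0.1 rad; tray's free edge raised 1.5 to 8 mm (joint 0.012 to 0.062) by the wedge: flat on the bench (5 mm, 0.07 rad), toe 30 mm or more past the bar, pressing on the tray (0.5 N), at rest, still gripped (1 N); the robot touches neither stand, tray nor caps (all of step 2 and value of joint each of cap_a, cap_b below 0.1 rad and value of joint tray below 0.062 rad and contact force between each of the arm, the fingers and stand below 0.3 N and height (world z) of wedge below 0.005 m and angle between wedge's own z axis and vertical below 0.07 rad and x of wedge_toe in the frame of stand above -0.03 m and linear speed of wedge below 0.01 m/s); the arm keeps its last pose, push and grip.
It fails at once if the tray is tipped up by more than about 15 mm (value of joint tray above 0.12 rad).
It fails at once if the dropper bottle, the vial or the dish is pushed more than 25 mm away (distance of any of dropper, vial, petri from where it was at the start of the episode above 0.025 m).
It also fails if it takes over 58 s, if anything falls off the work surface, if the arm or the gripper's body presses on something with over 40 N, if the wrist force passes 120 N, or if a joint passes its speed limit or range.

### The arm

A 7-joint arm with a two-finger parallel gripper is mounted at the origin on the work surface; the furniture and walls round the work are solid. World frame = base frame: x ahead of the robot, y to its left, z up, the work surface at z = 0. Lengths are in mm, angles in rad, forces in N, time in s.
With the tool pointing down it reaches from about 400 to 900 mm from the base axis. Payload 5.6 kg.
Tool frame: the origin (TCP) lies midway between the tips of the shut fingers; the grasp point (between the pads) lies 19 mm behind it; z points along the fingers, y is the line along which they close (so a half turn about z gives the same grasp; the last joint's range is limited). The gripper opens to 92 mm and grips with 3 to 60 N. Pads are 20 mm wide; open, the fingers measure 128 mm over their backs; the gripper's body (75 mm by 189 mm) begins 69 mm behind the grasp point.
Start: joints at [1.202, 0.468, -0.012, 1.603, 0.006, 1.071, -0.056], TCP at [208.002, -615.828, 214.592] pointing down, gripper open.
Joint ranges: [-2.53, 2.53], [-0.31, 2.02], [-1.57, 1.55], [0.28, 2.44], [-1.29, 4.43], [0.15, 1.84], [-2.92, 2.92]. Speed limits (rad/s): [2.57, 2.57, 3.14, 3.14, 3.14, 3.14, 3.14].

### API

Orientations are given as a rotation vector (axis times angle).
In Python, from cell import robot, grip, kin, viewer gives the robot as it stands. Calls block until the motion is done:
- robot.movep(position, orientation): joint-space move of the TCP to a pose.
- robot.servo_line(position, feed=150, rotation=None): straight line of the TCP; rotation=None keeps the orientation; feed is the mean speed in mm/s.
- robot.goto_joints(angles): joint-space move.
- grip(opening, newtons=None): opening from 0.0 (shut) to 1.0 (fully open); newtons is the grip in N (None keeps the last); returns when the fingers have stopped.
- robot.hold(seconds).
- kin.ik(position, orientation): joint angles nearest the present ones, or None.
- robot.observe(): the state.
- viewer.read_camera(name): name is "scene" or "top" or "wrist"; returns the picture (400x640x3 uint8, red, green, blue); there is no depth.
- viewer.camera_info(name): a dict with "camera_matrix" (3x3 intrinsics, pixels), "R" (3x3) and "t" (3): a world point X has camera coordinates R X + t. Camera axes: x right, y down, z forward; pixel columns grow to the right and rows downward; lengths in mm; the calibration is good to about 2 mm. The wrist camera is an equidistant fisheye: a pixel r from the principal point sees the ray r / f radians off the axis. A picture is of the moment at which its call begins: read the wrist's pose just before it. camera_info takes no time and is no camera call; for the wrist camera it gives the pose at the moment of the call.
A pose or a line that the arm cannot do raises robot.IKError and nothing moves.
- robot.job_done(): hands the job in; it is judged then, once.
Trained networks look in the newest picture that a camera, given by its name, has taken for a name from the list of things; names that differ only in an ending like _2 or _b are one class to them, and where a whole thing is asked for, a point or a joint stands for the part that bears it (a point fixed in the world has none). Each returns a list of dicts, best first, with "confidence" (0 to 1); they miss things now and then, are a little off and sometimes report something else, mostly with a low value. They report only what shows in the picture. A call takes as long as a camera call. They do not tell look-alikes from the thing itself.
- viewer.silhouettes(name, camera): "mask" (400x640 bool, what is visible of it).
- viewer.pinpoint(name, camera): "at" ([x, y, z] in mm, in the coordinates of the camera as it stood for that picture, good to about 4 mm: a listed point, or the origin of a listed thing).
The state is a dict: "t": time; "joints": joint angles; "joint_velocities": joint speeds; "joint_torque": joint torques, N m; "tcp_pos": TCP position; "tcp_rot": TCP orientation; "contact_force": force on the tool from outside, world axes, zero at the start; "wrist_torque": the same for the moment, N m; "grip_width": opening from 0.0 (shut) to 1.0 (fully open); "grip_force": force on a finger pad.
Only numpy, scipy, OpenCV 4.12 (cv2) and the standard library are available. Lean on these libraries where they do the work, as an engineer would, in place of code of your own. Each camera call takes 0.05 s, during which the arm holds its last target. There are 200 camera calls.

## Working session

There is one attempt and no reset: what is moved stays moved. The work goes in short steps, each a Python script; the robot and the scene stay as the last script left them, time stands still between calls to the robot, and variables do not carry over. Pictures are saved under pics/ and viewed, at most 10 in all, crops included, and the job is handed in when it is done.

```bash
mkdir -p pics; ls; cat > h.py <<'E'
import numpy as np, cv2
from cell import robot, grip, kin, viewer
def look(cam,fn=None):
    im=viewer.read_camera(cam)
    if fn: cv2.imwrite('pics/'+fn,im[:,:,::-1])
    return im
def toworld(p,ci):
    return np.array(ci["R"]).T@(np.array(p)-np.array(ci["t"]))
E
python3 - <<'E'
from h import *
a=look('top','top.png');
names=["stand","tray_lip","pot_a","pot_b","wedge","wedge_grip","wedge_toe","dropper","vial","petri"]
for c in ['top','scene']:
    if c=='scene': look(c,'scene.png')
    ci=viewer.camera_info(c)
    for n in names:
        for d in viewer.pinpoint(n,c)[:3]:
            print(c,n,round(d['confidence'],2),np.round(toworld(d['at'],ci)))
print(robot.observe()['tcp_rot'],robot.observe()['t'])
E
```

```text
pics
top tray_lip 0.88 [541. 115.   8.]
top tray_lip 0.19 [ 556. -225.   26.]
top pot_a 0.74 [596. 176.  62.]
top pot_a 0.62 [388.  13.   0.]
top pot_a 0.47 [ 553. -228.   23.]
top pot_b 0.74 [596. 176.  62.]
top pot_b 0.62 [388.  13.   0.]
top pot_b 0.47 [ 553. -228.   23.]
top wedge 0.95 [ 461. -320.    2.]
top wedge 0.66 [ 574. -168.    0.]
top wedge_grip 0.81 [ 555. -225.   24.]
top wedge_grip 0.69 [ 403. -302.   24.]
top wedge_toe 0.76 [595. -91.   0.]
top wedge_toe 0.55 [ 528. -342.    2.]
top dropper 0.57 [374. 256.   2.]
top vial 0.64 [389.  11.  -1.]
top petri 0.86 [ 355. -183.   -0.]
scene stand 0.97 [556. 169.  -5.]
scene tray_lip 0.6 [546. 109.  14.]
scene pot_a 0.76 [595. 174.  60.]
scene pot_a 0.55 [524. 189.  65.]
scene pot_b 0.76 [595. 174.  60.]
scene pot_b 0.55 [524. 189.  65.]
scene wedge 0.59 [ 462. -326.    2.]
scene wedge 0.58 [ 576. -165.    2.]
scene wedge_grip 0.79 [ 402. -305.   27.]
scene wedge_toe 0.65 [ 531. -348.    3.]
scene wedge_toe 0.64 [597. -92.   1.]
scene dropper 0.81 [378. 252.  -0.]
scene vial 0.74 [388.   9.   1.]
scene vial 0.49 [557. 171.  -1.]
scene petri 0.82 [ 357. -190.    2.]
scene petri 0.17 [388.   7.  -2.]
[ 3.09994421e+00  5.09413604e-01 -4.03473906e-05] 1.1
```

View pics/top.png

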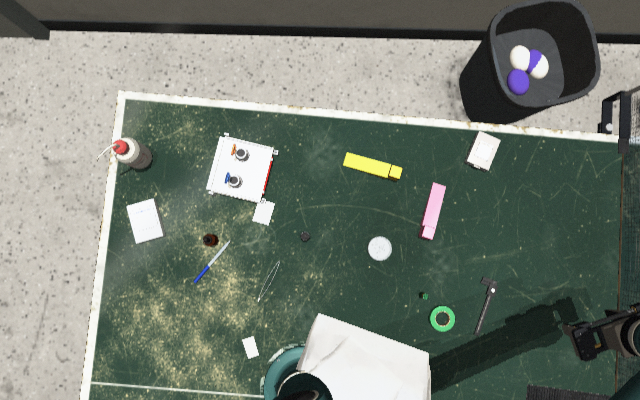

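View pics/scene.png

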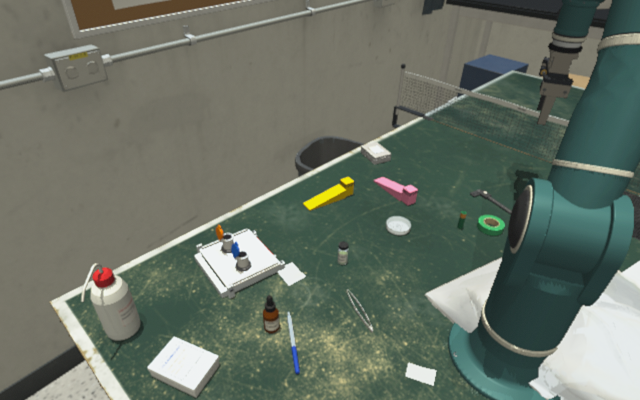

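Top view: the yellow wedge's toe is at (345,158) and its grip at (396,172). The tray is at (243,167), its red bar at (268,178) faces the wedge, and both caps stand open towards the closed end. The pink wedge at (433,210) is the decoy. I'll go above the tray and take a close look.

```bash
cat >> h.py <<'E'
def rv(th): return np.pi*np.array([np.cos(th/2),np.sin(th/2),0])
def st(x,y,z,S):  # stand -> world, S=(ox,oy,theta)
    c,s=np.cos(S[2]),np.sin(S[2]); return np.array([S[0]+c*x-s*y,S[1]+s*x+c*y,z])
E
python3 - <<'E'
from h import *
S=(556.5,172,np.radians(77.8))
for th in (S[2],S[2]-np.pi):
    for p in (st(-30,0,230,S),st(75,0,120,S),(553,-225,6),st(-127,0,6,S)):
        q=kin.ik(p,rv(th)); print(None if q is None else np.round(q,2))
q=kin.ik(st(-30,0,230,S),rv(S[2])); th=S[2]
if q is None or abs(q[6])>2.3: th=S[2]-np.pi
robot.movep(st(-30,0,230,S),rv(th))
ci=viewer.camera_info('wrist'); look('wrist','w1.png')
for n in ["tray_lip","pot_a","stand"]:
    for d in viewer.pinpoint(n,'wrist')[:3]:
        print(n,round(d['confidence'],2),np.round(toworld(d['at'],ci)))
o=robot.observe();print(th,o['t'],o['tcp_pos'])
E
```

```text
[ 0.41  0.5  -0.96  1.75  0.45  1.13 -0.9 ]
[ 0.26  0.84 -1.09  1.7   0.81  1.13 -1.28]
[ 0.6   0.7  -0.36  1.84  0.37  0.68 -0.18]
[ 0.22  0.64 -0.46  1.99  0.48  0.62 -0.78]
[ 0.58  0.72 -1.32  1.74  0.73  1.28  2.02]
[ 0.35  1.02 -1.33  1.69  1.03  1.3   1.72]
[ 0.12  0.67  0.28  1.87 -0.29  0.64 -2.78]
[ 0.75  1.19 -1.34  1.96  1.29  1.23  1.81]
tray_lip 0.66 [545. 112.  16.]
pot_a 0.8 [529. 190.  60.]
pot_a 0.63 [597. 175.  68.]
stand 0.85 [560. 172.   2.]
1.3578661580515883 4.225 [550.28798579 142.23777465 229.94665755]
```

View pics/w1.png

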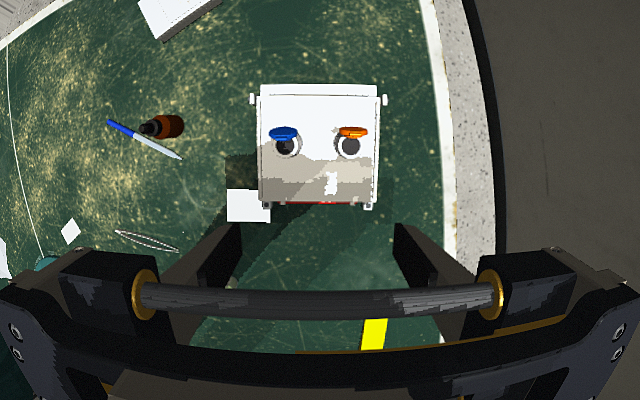

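The wrist view shows the blue cap at (284,133), the orange at (352,131), the red bar at (320,203), and the tray squared to the tool. Both caps can be swept together with the fingers about 72 mm apart.

```bash
echo 'S=(557.5,171.5,np.radians(77.7))' >> h.py
python3 - <<'E'
from h import *
grip(0.59)
robot.movep(st(76,0,140,S),rv(S[2]))
L=lambda x,z,f:robot.servo_line(st(x,0,z,S),feed=f)
L(76,86,120)
F=lambda:np.round(robot.observe()['contact_force'],1)
f0=F();print(f0)
L(30,86,60);print(F())
L(2,86,60);print(F())
L(0,74,40);print(F())
z=74
while z>58:
    z-=1; L(0,z,15); f=F()
    if f[2]-f0[2]>9: break
print(z,f,robot.observe()['tcp_pos'],robot.observe()['t'])
L(0,110,120)
L(-40,190,150)
ci=viewer.camera_info('wrist'); look('wrist','w2.png'); print(robot.observe()['t'])
for n in ["wedge_grip","tray_lip"]:
    for d in viewer.pinpoint(n,'wrist')[:3]: print(n,round(d['confidence'],2),np.round(toworld(d['at'],ci)))
E
python3 -c "
import cv2;i=cv2.imread('pics/w2.png');cv2.imwrite('pics/w2c.png',cv2.resize(i[20:240,200:440],None,fx=2.5,fy=2.5))"
```

```text
[ 0.4 -0.   0.4]
[0.4 0.4 0.8]
[-0.1  0.4  0.2]
[0.3 0.3 1.1]
66 [-4.  -3.5 14.5] [557.59905498 171.57234801  67.75985279] 10.125
11.4417
wedge_grip 0.17 [597. 175.  69.]
tray_lip 0.92 [545. 110.  17.]
```

View pics/w2c.png

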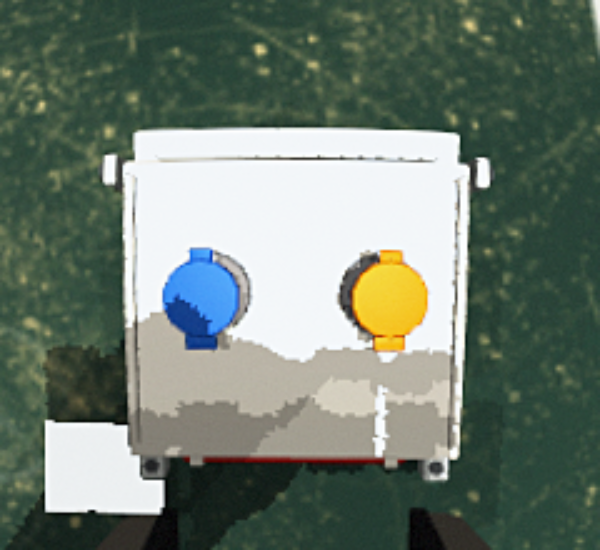

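Both caps lie shut over their pots: blue at (200,297), orange at (390,297). The force built up at tip height 67.8 mm, against a nominal 67 mm. Next is the wedge, with a close look first.

```bash
python3 - <<'E'
from h import *
th=np.radians(73); u=np.array([np.cos(th),np.sin(th),0])
robot.servo_line(st(-80,0,190,S),feed=200)
robot.movep(np.array([555,-225,180])-90*u,rv(th))
ci=viewer.camera_info('wrist'); look('wrist','w3.png')
for n in ["wedge_grip","wedge_toe","wedge"]:
    for d in viewer.pinpoint(n,'wrist')[:3]: print(n,round(d['confidence'],2),np.round(toworld(d['at'],ci),1))
im=cv2.imread('pics/w3.png')
h=cv2.cvtColor(im,cv2.COLOR_BGR2HSV); m=cv2.inRange(h,(22,120,80),(35,255,255))
c=max(cv2.findContours(m,0,2)[0],key=cv2.contourArea)
print(cv2.approxPolyDP(c,3,True)[:,0].tolist(), robot.observe()['t'])
print({k:np.round(v,3).tolist() for k,v in ci.items() if hasattr(v,'__len__') and not isinstance(v,str)})
E
```

```text
wedge_grip 0.91 [ 559.2 -225.7   26.4]
wedge_grip 0.8 [ 404.5 -309.9   25.7]
wedge_toe 0.58 [ 528.1 -346.7   -0.7]
wedge 0.94 [ 5.744e+02 -1.674e+02 -2.000e-01]
wedge 0.75 [ 456.2 -323.8    1.6]
[[301, 0], [303, 112], [330, 114], [335, 85], [334, 0]] 13.5917
{'camera_matrix': [[309.707, 0.0, 316.942], [0.0, 309.707, 197.031], [0.0, 0.0, 1.0]], 'R': [[0.958, -0.288, -0.0], [-0.279, -0.928, 0.245], [-0.071, -0.235, -0.969]], 't': [-597.278, -158.327, 323.169]}
```

View pics/w3.png

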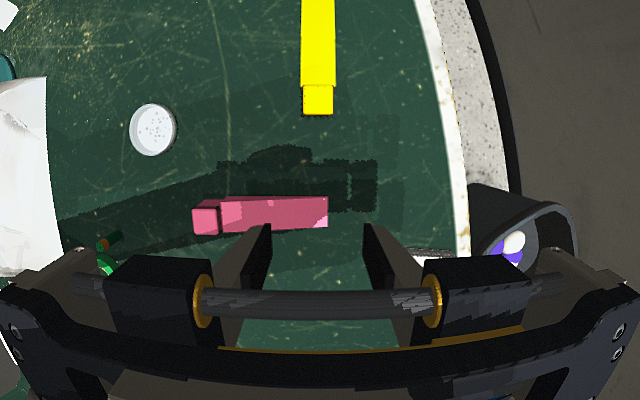

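The yellow wedge is straight ahead of the tool: grip block at (318,100), body running up to (318,0). The pink decoy is at (270,213), between tool and target and below the fingers' path. Now I'll grip the wedge and drag it flat to the front of the stand.

```bash
python3 - <<'E'
from h import *
th=np.radians(73.5); u=np.array([np.cos(th),np.sin(th),0])
g=np.array([557,-225.5,0])-1*u
robot.movep(g+[0,0,110],rv(th))
robot.servo_line(g+[0,0,8],feed=80,rotation=rv(th))
o=robot.observe();print(np.round(o['contact_force'],1),o['tcp_pos'])
grip(0.0,40)
o=robot.observe();print(o['grip_width']*92,o['grip_force'],np.round(o['contact_force'],1))
p=st(-231,0,8,S)
robot.servo_line(p,feed=70,rotation=rv(S[2]))
o=robot.observe();print(o['grip_width']*92,o['grip_force'],np.round(o['contact_force'],1),o['tcp_pos'],o['t'])
ci=viewer.camera_info('wrist'); look('wrist','w4.png')
for n in ["wedge_grip","wedge_toe","tray_lip"]:
    for d in viewer.pinpoint(n,'wrist')[:2]:
        w=toworld(d['at'],ci)-st(0,0,0,S); c,s=np.cos(S[2]),np.sin(S[2])
        print(n,round(d['confidence'],2),'stand',np.round([c*w[0]+s*w[1],-s*w[0]+c*w[1],w[2]],1))
E
```

```text
[0.1 0.1 0.9] [ 557.12608739 -226.60273017    8.55104386]
30.0117203493415 39.978822469711304 [-1.5 -0.5  2.6]
29.670212814991967 39.98122572898865 [ 1.8 -4.1  6.8] [508.00765821 -53.89724928   8.11220537] 18.7333
wedge_grip 0.69 stand [-230.1   -1.7   24.2]
wedge_toe 0.73 stand [-95.5  -0.6   2.7]
```

View pics/w4.png

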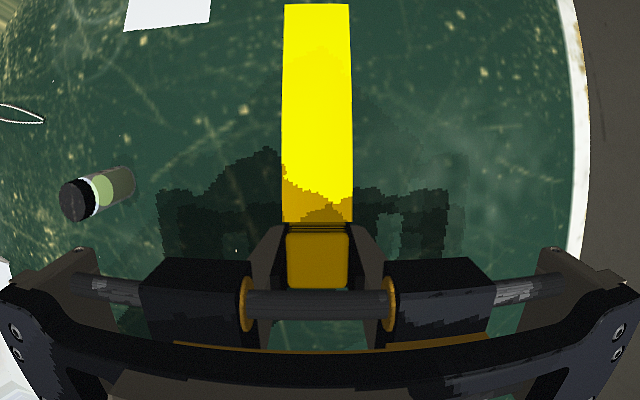

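The wedge is gripped, flat and straight: block at (317,255), toe at (317,5), toe at stand x = -95. The vial at (97,193) is well clear. Next I push the toe under the bar.

```bash
python3 - <<'E'
from h import *
F=lambda:np.round(robot.observe()['contact_force'],1)
def step(x,f=40): robot.servo_line(st(x,0,8,S),feed=f); print(x,F())
for x in (-190,-155,-147,-140,-133,-127): step(x,50 if x<-150 else 25)
robot.hold(0.5)
o=robot.observe();print(F(),o['grip_width']*92,o['tcp_pos'],o['t'])
ci=viewer.camera_info('wrist'); look('wrist','w5.png')
for cam in ('wrist','scene','top'):
    if cam!='wrist': look(cam,cam+'5.png'); ci=viewer.camera_info(cam)
    for n in ["wedge_grip","wedge","tray_lip","pot_a","dropper","vial","petri"]:
        for d in viewer.pinpoint(n,cam)[:2]:
            print(cam,n,round(d['confidence'],2),np.round(toworld(d['at'],ci),1))
a=cv2.imread('pics/w5.png')[0:300,140:520]; a=cv2.resize(a,(760,600)); cv2.imwrite('pics/w5c.png',a)
b=cv2.imread('pics/scene5.png')[190:320,150:370]; cv2.imwrite('pics/s5c.png',cv2.resize(b,None,fx=3.5,fy=3.5,interpolation=2))
E
```

```text
-190 [-1.8 -5.3  8.5]
-155 [-0.6 -4.5  9.1]
-147 [-3.9 -9.6 13.6]
-140 [ -2.3 -12.1  12.8]
-133 [ -1.3 -11.4  12.4]
-127 [ -1.6 -11.4  11.6]
[ -2.3 -10.4  13. ] 29.62798543241154 [529.02440977  44.04601752   8.04574374] 22.975
wrist wedge_grip 0.81 [530.9  46.6  26.5]
wrist wedge 0.64 [542.  104.9   1.8]
wrist tray_lip 0.9 [544.8 110.7  19. ]
wrist dropper 0.92 [370.8 245.2   3.4]
wrist dropper 0.2 [543.8 111.1  19.9]
wrist vial 0.55 [ 3.892e+02  7.300e+00 -3.000e-01]
scene wedge_grip 0.71 [529.7  47.6  29.4]
scene wedge_grip 0.71 [ 397.4 -308.5   29.2]
scene wedge 0.79 [ 5.468e+02  1.020e+02 -2.000e-01]
scene wedge 0.7 [ 461.5 -328.6    0.9]
scene tray_lip 0.86 [543.4 109.   21.5]
scene pot_a 0.88 [523.8 191.2  64.4]
scene pot_a 0.61 [593.3 172.8  64. ]
scene dropper 0.63 [ 3.773e+02  2.505e+02 -1.000e-01]
scene vial 0.57 [ 3.867e+02  5.200e+00 -1.000e-01]
scene petri 0.93 [ 358.7 -190.8    1.6]
top wedge_grip 0.81 [ 402.  -302.3   23.8]
top wedge 0.82 [ 460.2 -321.4   -0. ]
top tray_lip 0.86 [542.4 114.9  17.4]
top pot_a 0.96 [526.1 195.4  67.9]
top pot_a 0.93 [597.2 178.1  64.6]
top dropper 0.63 [378.6 254.3  -1.7]
top vial 0.49 [388.1  12.9  -3.8]
```

View pics/w5c.png

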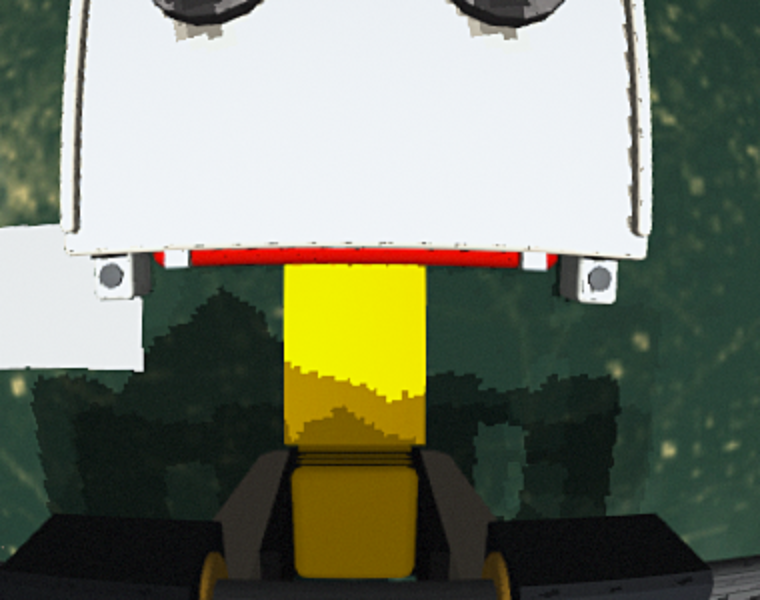

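View pics/s5c.png

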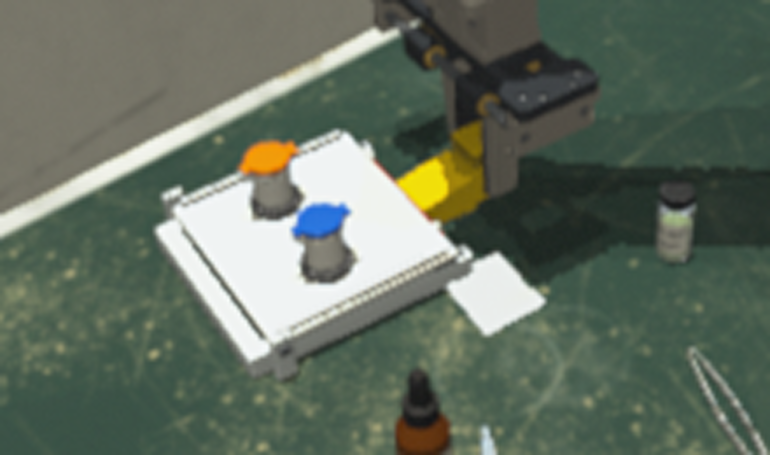

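Both views agree. The wedge is under the red bar, which has risen to about 19 mm, and the caps are flat. The push force jumped near grip x = -147, where contact was predicted, and the bystanders have not moved. I'm handing it in.

```bash
python3 -c "
from cell import robot
print(robot.job_done())"
```

```text
the job is handed in; nothing more can be done
None
```

I handed the job in at about 23 s of the 58 s. Both caps are shut, and the gripped yellow wedge lies flat under the red bar, holding it up by roughly 4 mm (judged from camera estimates and wedge position). The dropper bottle, vial and dish show no movement beyond camera error, and the hand-in gave no verdict.

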